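Load the sample polisher with its platen and grit disc

TASK

Get the sample polisher ready: first take the red-capped jar off the blue ledge and stand it upright in the white tray with the white-capped jar. Then slide the aluminium platen along the blue ledge, and after it the dark grit disc off the yellow ledge, so that the platen drops fully home on the polisher's spigot and the grit disc fully home on the platen's. Slide the discs face down without lifting or tipping them, tip no jar, and leave the rest where it is.

Things in the scene. Friction and masses are not known exactly. Their poses are not given: they have to be found in the camera images.
- polisher: Round white bench polisher, fixed, 156 mm across. Origin on its vertical axis at bench height. On top a steel drive head 130 mm across (its flat top, the seat, is 60 mm above the bench) with a centring spigot 90 mm across and 8 mm high, upper edge chamfered 2 mm; the spigot's top is 68 mm above the bench.
- seat (a point): Centre of the polisher's seat: on the axis, at the level of the drive head's flat top, 60 mm above the bench.
- low_ledge: Blue flat ledge without rims, fixed. Origin on the polisher's axis at bench height. It runs along its own +y (robot's left) from 66.5 to 356.5 mm from the axis, x -85 to +85 mm, 8 mm thick, top 69 mm above the bench, 1 mm above the polisher's spigot: a disc pushed off its inner end rides over the spigot and drops 9 mm onto the seat once centred.
- high_ledge: Yellow flat ledge without rims, fixed. Origin on the polisher's axis at bench height. It runs along its own -y (robot's right) from 66.5 to 271.5 mm from the axis, x -85 to +85 mm, 8 mm thick, top 89 mm above the bench, 1 mm above the spigot of a seated platen, so that a disc is slid over it in the same way.
- platen: Loose aluminium flanged disc, about 0.5 kg, face down on the low ledge. Origin at the centre of its underside, z up. Flange 130 mm across, 20 mm thick; recess below 94 mm across, 10 mm deep; spigot on top 90 mm across, 8 mm high, edge chamfered 2 mm. Too wide to grip: push the rim, e.g. with two open fingers as a cradle. Fully home, its origin lies at the seat.
- grit_disc: Loose dark steel flanged disc with an orange abrasive top, about 0.5 kg, face down on the high ledge. Origin at the centre of its underside, z up. 130 mm across, 20 mm thick plus an orange layer 2 mm thick, 120 mm across; recess below 94 mm across, 10 mm deep. Too wide to grip: push the rim. Fully home, its origin lies 20 mm above the platen's.
- jar_red: Jar with a red cap, 45 mm across, 106 mm tall, 0.11 kg, standing upright on the low ledge between the platen and the polisher. Origin at the centre of its underside, z up. Can be gripped round its body or cap.
- jar_tray: Shallow white tray, fixed, 250 x 90 mm outside, long side along its own x, walls 4 mm thick and 22 mm high, floor 4 mm thick. Origin at the centre of its underside.
- jar_white: Jar with a white cap, 47 mm across, 98 mm tall, standing upright somewhere along the middle line of the jar tray. Origin at the centre of its underside. It stays in the tray.
- tape: Bystander: roll of masking tape, 96 mm across, 25 mm high, lying on the bench at the left. Origin at the centre of its underside.
- plaster: Bystander: plaster block 58 x 54 x 22 mm on the bench at the left. Origin at the centre of its underside.
- stuck_rings: Bystander: two white plastic rings stuck together, 67 x 69 x 54 mm, on the bench at the right beyond the jar tray or at the left. Origin at the centre of its underside.
- bulb_dropper: Bystander: brown dropper bottle, 33 mm across, 102 mm tall, on the bench at the right beyond the jar tray or at the left. Origin at the centre of its underside.
- funnel: Bystander: red funnel upside down, 80 mm across, 33 mm high, on the bench at the right beyond the jar tray or at the left. Origin at the centre of its underside.

How it is judged:
By the outcome, as a careful person would: the job done as asked, in the order asked, and still so for the second after the job is handed in, with the robot touching nothing.
It also fails if it takes over 72 s, if anything falls off the work surface, if the arm or the gripper's body presses on something with over 40 N, if the wrist force passes 120 N, or if a joint passes its speed limit or range.

ROBOT

A 7-joint arm with a two-finger parallel gripper is mounted at the origin on a cart in front of the work surface, level with it; the furniture and walls round the work are solid. World frame = base frame: x ahead of the robot, y to its left, z up, the work surface at z = 0. Lengths are in mm, angles in rad, forces in N, time in s.
With the tool pointing down it reaches from about 350 to 900 mm from the base axis. Payload 8.1 kg.
Tool frame: the origin (TCP) lies at the very end of the fingers, on their centre line; the grasp point (between the pads) lies r.tcp_to_grasp behind it (r.tcp_to_grasp is the distance from the TCP to the grasp point, in mm); z points along the fingers, y is the line along which they close (so a half turn about z gives the same grasp; the last joint's range is limited). The gripper opens to 92 mm and grips with 3 to 60 N. Pads are 19 mm wide; open, the fingers measure 130 mm over their backs; the gripper's body (75 mm by 190 mm) begins 47 mm behind the grasp point.
Start: joints at [-1.205, 0.434, 0.025, 1.573, -0.012, 1.134, -0.075], TCP at [282.413, 557.57, 226.742] pointing down, gripper open.
Joint ranges: [-2.62, 2.62], [-0.44, 2.09], [-1.27, 1.32], [0.08, 2.57], [-1.32, 4.46], [0.12, 2], [-2.74, 2.74]. Speed limits (rad/s): [2.22, 2.22, 3.01, 3.01, 3.14, 3.14, 3.14].

INTERFACE

Orientations are given as a rotation vector (axis times angle).
In Python, from plant import r, camrig, readout, hand_in gives the robot as it stands (r), with the cameras (camrig), the job as plain functions and the readings (readout).
- The arm moves only by the shell command python3 jog.py FILE, which reads ROWS from the file FILE. ROWS is a JSON object with one list for each field, all of the same length, 1 to 10, a row being the entries at one place: tx, ty, tz (the shift in a scale on which 1.0 is 750 mm), ax, ay, az (a rotation vector in fractions of the full range, 1 being 180 degrees), jaw (the finger opening in mm); each row is the pose to reach, as a shift and turn from the pose commanded when the command began, along the tool's axes at that moment; what a row does not reach only later rows make up. A row lasts 1/12 s, in which the tool goes at most 41.7 mm and 0.125 rad, less where a joint would pass 70% of its speed; a pose out of reach is approached as far as the arm can. The fingers move at their own pace and stop on an object; the grip force is fixed at half the most. Time passes only in rows, so rows that do not move let the fingers close. It prints the time, the measured TCP pose, the force, the opening and the grip force at its end. No shift or turn number may pass 1 either way. Input that does not fit is refused with a message, and nothing moves.
- readout.read_state(): the state, without advancing time (a new reading comes with each control period).
- camrig.camera(name): name is "scene" or "top" or "wrist"; returns a dict with "image" (480x640x3 uint8, red, green, blue), "K" (3x3 intrinsics, pixels), "world_from_camera" (4x4, takes a point from camera to world coordinates). Camera axes: x right, y down, z forward; pixel columns grow to the right and rows downward; lengths in mm; the calibration is good to about 2 mm. A picture is of the moment at which its call begins. There is no depth.
- hand_in(): hands the job in; it is judged then, once.
The state is a dict: "clock": time; "q": joint angles; "joint_velocities": joint speeds; "tau": joint torques, N m; "tcp_pos": TCP position; "tcp_rot": TCP orientation; "ft_force": force on the tool from outside, world axes, zero at the start; "moment": the same for the moment, N m; "finger_gap": finger opening in mm; "finger_force": force on a finger pad.
Only numpy, scipy, OpenCV 4.12 (cv2) and the standard library are available. Lean on these libraries where they do the work, as an engineer would, in place of code of your own. Each camera call takes 0.05 s, during which the arm holds its last target. There are 200 camera calls.

## Working session

There is one attempt and no reset: what is moved stays moved. The work goes in short steps, Python scripts to look and compute and a shell command to move; the robot and the scene stay as the last step left them, time stands still between calls to the robot, and variables do not carry over. Pictures are saved under pics/ and viewed, at most 10 in all, crops included, and the job is handed in when it is done.

```bash
ls; mkdir -p pics; cat > h.py <<'E'
import numpy as np,cv2
from scipy.spatial.transform import Rotation as R
from plant import r, camrig, readout, hand_in
def px(c,u,v,z):
    d=np.linalg.inv(c["K"])@[u,v,1];T=c["world_from_camera"];d=T[:3,:3]@d;o=T[:3,3]
    return o+d*(z-o[2])/d[2]
def proj(c,p):
    T=np.linalg.inv(c["world_from_camera"]);q=c["K"]@(T[:3,:3]@np.array(p,float)+T[:3,3]);return q[:2]/q[2]
def save(c,n): cv2.imwrite(n,c["image"][:,:,::-1])
def tool(d):
    s=readout.read_state();return R.from_rotvec(s["tcp_rot"]).inv().apply(d)
E
python3 - <<'E'
from h import *
import pickle
for n in["top","scene"]:
    c=camrig.camera(n);save(c,f"pics/{n}0.png");pickle.dump(c,open(n+"0.pkl","wb"));print(c["K"],c["world_from_camera"])
s=readout.read_state();print(s,r.tcp_to_grasp);print(R.from_rotvec(s["tcp_rot"]).as_matrix().round(3))
E
```

```text
jog.py
pics
plant.py
[[563.87126011   0.         322.65053593]
 [  0.         563.87126011 242.32320775]
 [  0.           0.           1.        ]] [[ 2.81022902e-03 -9.67322631e-01  2.53533093e-01  1.03309883e+02]
 [-9.99991768e-01 -3.46046708e-03 -2.11878545e-03  1.13414417e+02]
 [ 2.92689204e-03 -2.53525052e-01 -9.67324393e-01  1.85621739e+03]
 [ 0.00000000e+00  0.00000000e+00  0.00000000e+00  1.00000000e+00]]
[[471.71458991   0.         315.2257799 ]
 [  0.         471.71458991 239.93220091]
 [  0.           0.           1.        ]] [[ 4.27586942e-01 -4.15305131e-01  8.02926557e-01 -4.78828109e+02]
 [-9.03668480e-01 -1.73276665e-01  3.91610106e-01 -4.15169834e+02]
 [-2.35092505e-02 -8.93026789e-01 -4.49388995e-01  6.63838374e+02]
 [ 0.00000000e+00  0.00000000e+00  0.00000000e+00  1.00000000e+00]]
{'clock': 0.1, 'q': array([-1.20463118,  0.4351527 ,  0.02500684,  1.57397446, -0.01161253,
        1.13401808, -0.07508628]), 'joint_velocities': array([-0.00079687, -0.00068492, -0.00115491, -0.00200365,  0.0002661 ,
        0.00165059, -0.00161972]), 'tau': array([ 3.50298746e-03, -6.69122672e+01,  9.88301039e-01, -3.15148187e+01,
       -6.04128465e-02,  3.73964931e-02,  9.28638201e-05]), 'tcp_pos': array([282.22296802, 557.14850154, 226.03645467]), 'tcp_rot': array([-7.29703817e-01, -3.05546828e+00,  2.18834452e-03]), 'ft_force': array([-0.73361557,  0.3952399 ,  1.34891855]), 'moment': array([-0.00835424,  0.00253536, -0.05517528]), 'finger_force': 0.0, 'finger_gap': 91.57395794727587} 18.8
[[-0.892  0.452 -0.001]
 [ 0.452  0.892 -0.001]
 [-0.    -0.001 -1.   ]]
```

View pics/top0.png

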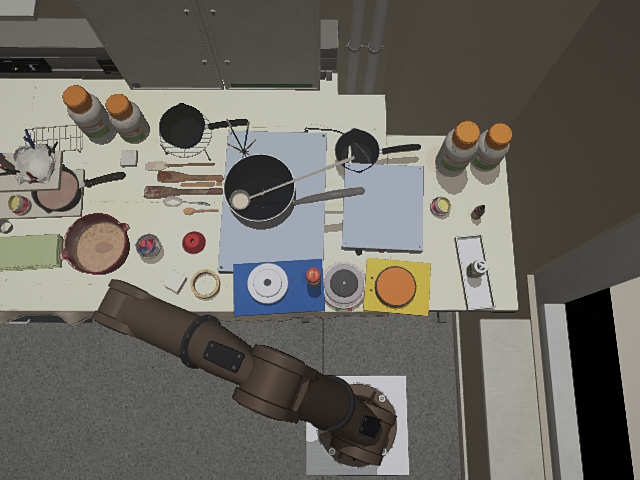

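View pics/scene0.png

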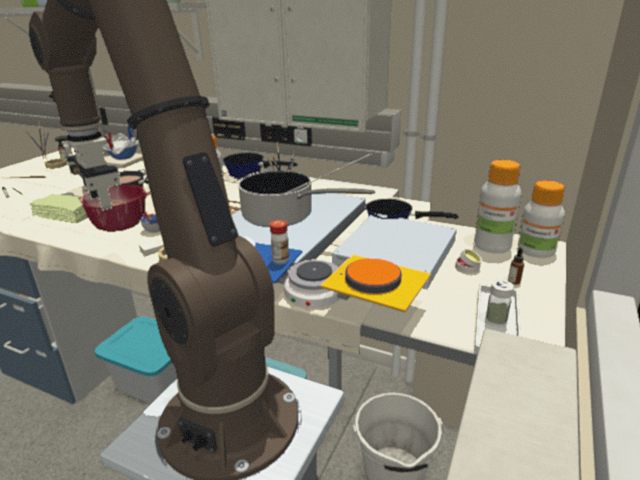

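The top view shows the platen at about (267,284), the red jar at (313,274), the polisher at (345,286), the grit disc at (396,286), and the tray spanning u 456–493, v 236–309 with the white jar at about (478,268). I'll enlarge that strip.

```bash
python3 - <<'E'
from h import *
import pickle
c=pickle.load(open("top0.pkl","rb"))
a=c["image"][225:320,228:428,::-1];b=c["image"][225:320,400:520,::-1]
A=cv2.resize(a,None,fx=4,fy=4,interpolation=cv2.INTER_CUBIC);B=cv2.resize(c["image"][225:320,430:505,::-1],None,fx=2,fy=2,interpolation=cv2.INTER_CUBIC)
o=np.zeros((575,800,3),np.uint8);o[:380]=A;o[385:575,:150]=B
cv2.imwrite("pics/crop.png",o)
E
```

```text
(no output)
```

View pics/crop.png

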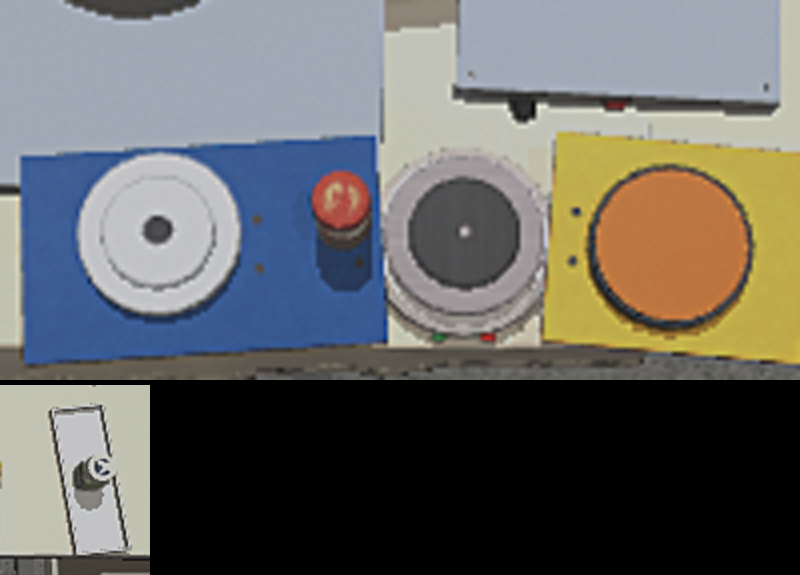

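The crop (4x, origin 228,225) shows the platen spigot centre at (157,232), the polisher spigot at (464,232), the orange top at (673,247), the red cap at (341,199) and the ledge corners. In the inset the tray corners are (50,410), (101,405), (128,548), (75,554) and the white cap is at (98,469).

```bash
python3 - <<'E'
from h import *
import pickle
c=pickle.load(open("top0.pkl","rb"))
f=lambda U,V,z:px(c,228+(U+.5)/4-.5,225+(V+.5)/4-.5,z)[:2]
g=lambda U,V,z:px(c,430+(U+.5)/2-.5,225+(V-385+.5)/2-.5,z)[:2]
P=lambda n,p:print(n,np.round(p,1))
P("platen",f(157,232,97));P("platen L/R",[f(78,232,89),f(241,232,89)]);P("pol",f(464,232,68));P("pol L/R",[f(408,232,68),f(520,232,68)])
P("grit",f(673,247,111));P("red",f(341,199,175))
B=[f(*x,69) for x in[(21,157),(377,136),(387,343),(24,362)]];P("blue",B);
Y=[f(*x,89) for x in[(557,132),(545,340)]];P("yel",Y)
T=[g(*x,22) for x in[(50,410),(101,405),(128,548),(75,554)]];P("tray",T);P("trayc",np.mean(T,0));P("white",g(98,469,102))
im=c["image"].astype(int)
hsv=cv2.cvtColor(c["image"],cv2.COLOR_RGB2HSV)
for n,lo,hi,box,z in[("orange",(5,120,120),(17,255,255),(370,260,425,312),111),("spig",(0,0,40),(179,90,110),(329,268,360,301),68)]:
    x0,y0,x1,y1=box;m=cv2.inRange(hsv[y0:y1,x0:x1],lo,hi);k,l,s,ce=cv2.connectedComponentsWithStats(m)
    i=1+np.argmax(s[1:,4]);P(n,(s[i],px(c,ce[i][0]+x0,ce[i][1]+y0,z))[1])
    print(s[i],np.pi/4*s[i][2]*s[i][3])
a=B[0]-B[1];P("blue ang",np.degrees(np.arctan2(a[1],a[0])));a=B[3]-B[2];P("",np.degrees(np.arctan2(a[1],a[0])))
a=B[1]-B[2];P("",np.degrees(np.arctan2(a[1],a[0])));a=Y[0]-Y[1];P("yel",np.degrees(np.arctan2(a[1],a[0])))
# red cap from the scene view
s=pickle.load(open("scene0.pkl","rb"))
p=[*f(341,199,175),175];P("scene proj cap top",proj(s,p));P("",proj(s,[*f(464,232,68),68]))
P("",proj(s,[*f(673,247,111),111]))
E
```

```text
platen [431.9 285.7]
platen L/R [[433.2 349.3]
 [433.6 219.7]]
pol [438.1  41.6]
pol L/R [[438.   86.7]
 [438.3  -3.5]]
grit [ 418.7 -120.5]
red [443.2 139.1]
blue [[498.5 400.4]
 [516.9 111.9]
 [348.3 103.4]
 [332.3 390.9]]
yel [[516.1 -32.9]
 [348.3 -20.6]]
tray [[ 603.3 -336.1]
 [ 612.4 -422.8]
 [ 370.  -450.5]
 [ 359.9 -363.2]]
trayc [ 486.4 -393.2]
white [ 484.5 -387.5]
orange [ 420.4 -119.3  111. ]
[   7    7   38   38 1125] 1134.1149479459152
spig [436.8  41.8  68. ]
[  1   1  28  29 622] 637.743308678728
blue ang 93.7
 93.2
 2.9
yel -4.2
scene proj cap top [277.1 222.9]
 [312.6 268.7]
 [372.  270.3]
```

```bash
cat >> h.py <<'E'
def to(x,y,z,yaw=None):
    """shift in tool axes to a world point; tool-y heading 'yaw' deg -> rz"""
    s=readout.read_state();M=R.from_rotvec(s["tcp_rot"]).as_matrix()
    a=np.degrees(np.arctan2(M[1,1],M[0,1]));t=M.T@(np.array([x,y,z])-s["tcp_pos"])
    print("shift",t.round(1),"yaw",a.round(2),"rz",None if yaw is None else np.radians(a-yaw).round(3),"tilt",M[:2,2].round(4),"clock",s["clock"])
E
python3 -c "
from h import *
to(443,139,226,0)"
```

```text
shift [-332.4 -300.4    0.5] yaw 63.14 rz 1.102 tilt [-0.0005 -0.0013] clock 0.1
```

Units first: shifts go in shares of 750 mm and turns go in shares of 180 degrees. So -332 mm / 750 = -0.4427, -300 mm / 750 = -0.4, 1.102 rad / 3.1416 = 0.3508.

```bash
echo '{"tx": [-0.1333, -0.2667, -0.4, -0.4427, -0.4427, -0.4427, -0.4427, -0.4427, -0.4427, -0.4427], "ty": [-0.1333, -0.2533, -0.3733, -0.4, -0.4, -0.4, -0.4, -0.4, -0.4, -0.4], "tz": [0, 0, 0, 0, 0, 0, 0, 0, 0, 0], "ax": [0, 0, 0, 0, 0, 0, 0, 0, 0, 0], "ay": [0, 0, 0, 0, 0, 0, 0, 0, 0, 0], "az": [0.1273, 0.2546, 0.3501, 0.3508, 0.3508, 0.3508, 0.3508, 0.3508, 0.3508, 0.3508], "jaw": [92, 92, 92, 92, 92, 92, 92, 92, 92, 92]}' > rows.txt && python3 jog.py rows.txt; python3 -c "
from h import *
to(443,139,121,0)"
```

```text
clock: 0.93
tcp_pos: [431.7, 166.6, 226.7]
tcp_rot: [-2.229, -2.214, -0.0]
ft_force: [0.4, 0.8, 0.5]
finger_gap: 91.8
finger_force: 0.0
shift [-27.6  11.5 105.7] yaw -0.39 rz -0.007 tilt [-0.0001  0.0002] clock 0.9333
```

```bash
echo '{"tx": [0, 0, 0], "ty": [0, 0, 0], "tz": [0, 0, 0], "ax": [0, 0, 0], "ay": [0, 0, 0], "az": [0, 0, 0], "jaw": [92, 92, 92]}' > rows.txt && python3 jog.py rows.txt; python3 -c "
from h import *
c=camrig.camera('wrist');save(c,'pics/w0.png');print(proj(c,[443,139,175]),proj(c,[438,41.7,68]))
to(443,139,121,0)"
```

```text
clock: 1.18
tcp_pos: [431.3, 169.0, 226.6]
tcp_rot: [-2.221, -2.221, 0.0]
ft_force: [-0.9, 1.1, -0.4]
finger_gap: 91.8
finger_force: 0.0
[336.57674272 302.23168121] [324.98327032 345.6449013 ]
shift [-30.8  11.9 105.5] yaw 0.09 rz 0.002 tilt [-0.0005  0.0003] clock 1.2333
```

View pics/w0.png

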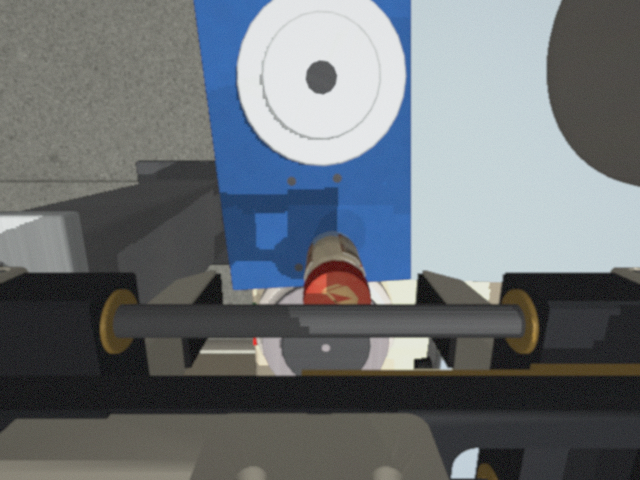

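The wrist view shows the red cap at about (337,297), the polisher's centre dot at (325,348) and the platen hole at (321,77). The first two match the predicted (337,302) and (325,346).

In the tool's units: 105 mm / 750 = 0.14, 100 mm / 750 = 0.1333.

```bash
echo '{"tx": [-0.0411, -0.0411, -0.0411, -0.0411, -0.0411, -0.0411, -0.0411], "ty": [0.0159, 0.0159, 0.0159, 0.0159, 0.0159, 0.0159, 0.0159], "tz": [0, 0.0467, 0.0933, 0.1333, 0.14, 0.14, 0.14], "ax": [0, 0, 0, 0, 0, 0, 0], "ay": [0, 0, 0, 0, 0, 0, 0], "az": [0, 0, 0, 0, 0, 0, 0], "jaw": [92, 92, 92, 92, 92, 92, 92]}' > rows.txt && python3 jog.py rows.txt; python3 -c "
from h import *
import pickle
c=camrig.camera('wrist');print(px(c,321,77,97))"; echo '{"tx": [0, 0, 0, 0, 0, 0, 0, 0], "ty": [0, 0, 0, 0, 0, 0, 0, 0], "tz": [0, 0, 0, 0, 0, 0, 0, 0], "ax": [0, 0, 0, 0, 0, 0, 0, 0], "ay": [0, 0, 0, 0, 0, 0, 0, 0], "az": [0, 0, 0, 0, 0, 0, 0, 0], "jaw": [30, 30, 30, 30, 30, 30, 30, 30]}' > rows.txt && python3 jog.py rows.txt
```

```text
clock: 1.82
tcp_pos: [443.8, 138.8, 122.5]
tcp_rot: [2.22, 2.223, 0.0]
ft_force: [0.1, 0.3, 0.6]
finger_gap: 91.6
finger_force: 0.0
[444.90957675 236.78861541  97.        ]
clock: 2.53
tcp_pos: [443.5, 137.8, 121.7]
tcp_rot: [-2.222, -2.221, 0.0]
ft_force: [-1.2, 0.2, -0.6]
finger_gap: 43.9
finger_force: 30.0
```

In the tool's units: -95 mm / 750 = -0.1267, -80 mm / 750 = -0.1067.

```bash
echo '{"tx": [0, 0, 0, 0, 0, 0], "ty": [0, 0, 0, 0, 0, 0], "tz": [-0.0267, -0.0667, -0.1067, -0.1267, -0.1267, -0.1267], "ax": [0, 0, 0, 0, 0, 0], "ay": [0, 0, 0, 0, 0, 0], "az": [0, 0, 0, 0, 0, 0], "jaw": [30, 30, 30, 30, 30, 30]}' > rows.txt && python3 jog.py rows.txt; python3 -c "
from h import *
to(418.9,-401,217,-83.4)"
```

```text
clock: 3.03
tcp_pos: [443.7, 138.0, 217.0]
tcp_rot: [2.221, 2.222, 0.002]
ft_force: [0.0, 0.8, -2.0]
finger_gap: 44.1
finger_force: 30.0
shift [-5.39e+02 -2.49e+01 -5.00e-01] yaw 0.01 rz 1.456 tilt [0.0011 0.001 ] clock 3.0333
```

In the tool's units: -270 mm / 750 = -0.36, -255 mm / 750 = -0.34, 0.72 rad / 3.1416 = 0.2292.

```bash
echo '{"tx": [-0.02, -0.06, -0.1, -0.14, -0.18, -0.22, -0.26, -0.3, -0.34, -0.36], "ty": [0, -0.0027, -0.004, -0.0067, -0.008, -0.0107, -0.012, -0.0133, -0.016, -0.016], "tz": [0, 0, 0, 0, 0, 0, 0, 0, 0, 0], "ax": [0, 0, 0, 0, 0, 0, 0, 0, 0, 0], "ay": [0, 0, 0, 0, 0, 0, 0, 0, 0, 0], "az": [0.0127, 0.0382, 0.0637, 0.0891, 0.1146, 0.1401, 0.1655, 0.191, 0.2165, 0.2292], "jaw": [30, 30, 30, 30, 30, 30, 30, 30, 30, 30]}' > rows.txt && python3 jog.py rows.txt >/dev/null;  echo '{"tx": [0, 0], "ty": [0, 0], "tz": [0, 0], "ax": [0, 0], "ay": [0, 0], "az": [0, 0], "jaw": [30, 30]}' > rows.txt && python3 jog.py rows.txt; python3 -c "
from h import *
to(418.9,-401,217,-83.4)"
```

```text
clock: 4.03
tcp_pos: [430.6, -132.6, 215.8]
tcp_rot: [-2.862, -1.293, 0.003]
ft_force: [0.1, 0.6, -0.9]
finger_gap: 44.1
finger_force: 30.0
shift [-209.2  168.5   -1.2] yaw -41.36 rz 0.734 tilt [-0.002  -0.0001] clock 4.0333
```

In the tool's units: -209 mm / 750 = -0.2787, -200 mm / 750 = -0.2667, 0.734 rad / 3.1416 = 0.2336.

```bash
echo '{"tx": [-0.016, -0.048, -0.08, -0.112, -0.144, -0.176, -0.208, -0.24, -0.2667, -0.2787], "ty": [0.012, 0.0387, 0.064, 0.0907, 0.116, 0.1413, 0.168, 0.1933, 0.2147, 0.2247], "tz": [0, 0, 0, 0, 0, 0, 0, 0, 0, 0], "ax": [0, 0, 0, 0, 0, 0, 0, 0, 0, 0], "ay": [0, 0, 0, 0, 0, 0, 0, 0, 0, 0], "az": [0.0127, 0.0382, 0.0637, 0.0955, 0.121, 0.1464, 0.1719, 0.1974, 0.2228, 0.2336], "jaw": [30, 30, 30, 30, 30, 30, 30, 30, 30, 30]}' > rows.txt && python3 jog.py rows.txt >/dev/null;  echo '{"tx": [0, 0, 0], "ty": [0, 0, 0], "tz": [0, 0, 0], "ax": [0, 0, 0], "ay": [0, 0, 0], "az": [0, 0, 0], "jaw": [30, 30, 30]}' > rows.txt && python3 jog.py rows.txt; python3 -c "
from h import *
to(418.9,-401,58,-83.4)
c=camrig.camera('scene');save(c,'pics/s1.png')"
```

```text
clock: 5.12
tcp_pos: [420.9, -398.5, 216.1]
tcp_rot: [-3.134, -0.188, 0.001]
ft_force: [0.6, 0.8, -1.4]
finger_gap: 43.8
finger_force: 30.0
shift [ -2.3   2.6 158.1] yaw -83.12 rz 0.005 tilt [-0.0004  0.0019] clock 5.1167
```

View pics/s1.png

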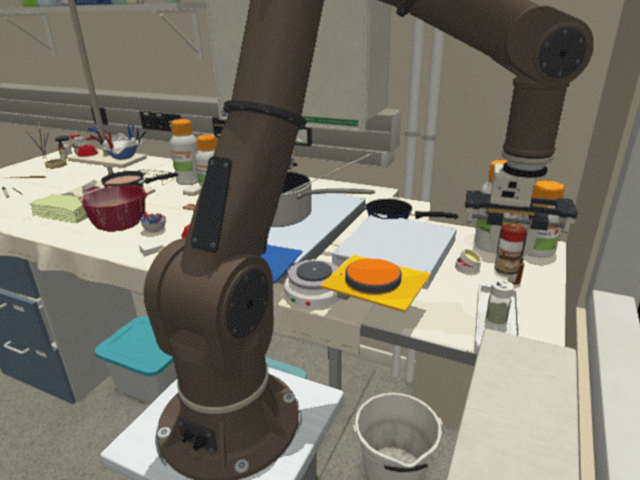

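The jar hangs upright at about (511,253), above the tray. I'll lower it.

In the tool's units: 156 mm / 750 = 0.208, 154 mm / 750 = 0.2053.

```bash
echo '{"tx": [-0.0027, -0.0027, -0.0027, -0.0027, -0.0027, -0.0027, -0.0027, -0.0027, -0.0027, -0.0027], "ty": [0.0027, 0.0027, 0.0027, 0.0027, 0.0027, 0.0027, 0.0027, 0.0027, 0.0027, 0.0027], "tz": [0.0333, 0.0733, 0.1133, 0.1533, 0.18, 0.1933, 0.2013, 0.2053, 0.208, 0.208], "ax": [0, 0, 0, 0, 0, 0, 0, 0, 0, 0], "ay": [0, 0, 0, 0, 0, 0, 0, 0, 0, 0], "az": [0, 0, 0, 0, 0, 0, 0, 0, 0, 0], "jaw": [30, 30, 30, 30, 30, 30, 30, 30, 30, 30]}' > rows.txt && python3 jog.py rows.txt ; echo '{"tx": [0, 0, 0], "ty": [0, 0, 0], "tz": [0.0013, 0.0027, 0.0027], "ax": [0, 0, 0], "ay": [0, 0, 0], "az": [0, 0, 0], "jaw": [30, 30, 30]}' > rows.txt && python3 jog.py rows.txt
```

```text
clock: 6.0
tcp_pos: [419.2, -402.9, 61.5]
tcp_rot: [3.135, 0.184, 0.002]
ft_force: [0.4, 0.3, -2.0]
finger_gap: 44.1
finger_force: 30.0
clock: 6.25
tcp_pos: [418.8, -402.7, 59.1]
tcp_rot: [3.136, 0.183, 0.001]
ft_force: [-0.6, 0.2, -1.4]
finger_gap: 43.8
finger_force: 30.0
```

In the tool's units: 2.4 mm / 750 = 0.0032, 1.6 mm / 750 = 0.0021.

```bash
echo '{"tx": [0, 0, 0, 0], "ty": [0, 0, 0, 0], "tz": [0.0011, 0.0021, 0.0032, 0.0032], "ax": [0, 0, 0, 0], "ay": [0, 0, 0, 0], "az": [0, 0, 0, 0], "jaw": [30, 30, 30, 30]}' > rows.txt && python3 jog.py rows.txt
```

```text
clock: 6.58
tcp_pos: [418.7, -402.7, 56.7]
tcp_rot: [-3.136, -0.183, -0.001]
ft_force: [-1.2, 2.0, 5.2]
finger_gap: 43.8
finger_force: 30.0
```

In the tool's units: -170 mm / 750 = -0.2267, -160 mm / 750 = -0.2133.

```bash
echo '{"tx": [0, 0, 0, 0, 0], "ty": [0, 0, 0, 0, 0], "tz": [0, 0, 0, 0, 0], "ax": [0, 0, 0, 0, 0], "ay": [0, 0, 0, 0, 0], "az": [0, 0, 0, 0, 0], "jaw": [92, 92, 92, 92, 92]}' > rows.txt && python3 jog.py rows.txt; echo '{"tx": [0, 0, 0, 0, 0, 0, 0, 0], "ty": [0, 0, 0, 0, 0, 0, 0, 0], "tz": [-0.0267, -0.0667, -0.1133, -0.1667, -0.2133, -0.2267, -0.2267, -0.2267], "ax": [0, 0, 0, 0, 0, 0, 0, 0], "ay": [0, 0, 0, 0, 0, 0, 0, 0], "az": [0, 0, 0, 0, 0, 0, 0, 0], "jaw": [92, 92, 92, 92, 92, 92, 92, 92]}' > rows.txt && python3 jog.py rows.txt; python3 -c "
from h import *
import pickle
c=camrig.camera('top');save(c,'pics/t1.png');pickle.dump(c,open('t1.pkl','wb'))
cv2.imwrite('pics/t1c.png',cv2.resize(c['image'][225:320,300:500,::-1],None,fx=4,fy=4,interpolation=cv2.INTER_CUBIC))"
```

```text
clock: 7.0
tcp_pos: [418.5, -402.6, 56.2]
tcp_rot: [-3.136, -0.183, 0.0]
ft_force: [0.1, -0.5, 0.1]
finger_gap: 72.3
finger_force: 0.0
clock: 7.67
tcp_pos: [418.8, -402.4, 226.2]
tcp_rot: [-3.136, -0.184, -0.001]
ft_force: [0.2, -0.0, -1.4]
finger_gap: 91.6
finger_force: 0.0
```

View pics/t1c.png

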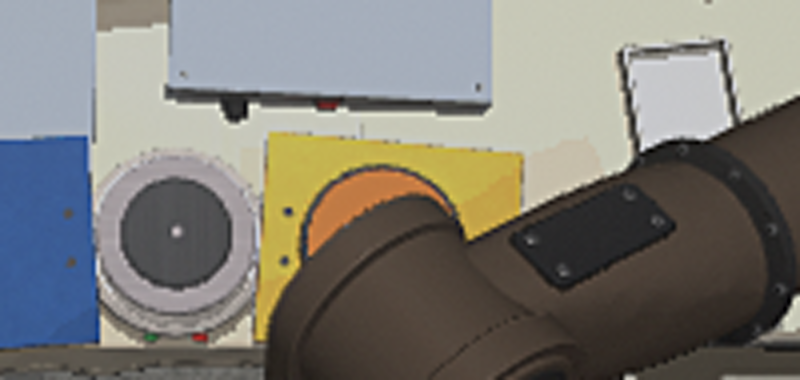

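The arm hides the grit disc and the tray's near end in this view. The polisher (spigot dot at crop (177,232)) and the ledges haven't moved. I'll go over the polisher next.

```bash
python3 -c "
from h import *
to(437,60,226,0)"
```

```text
shift [ 7.240e+01 -4.566e+02 -2.000e-01] yaw -83.29 rz -1.454 tilt [-0.0007  0.0012] clock 7.7167
```

In the tool's units: -400 mm / 750 = -0.5333, -360 mm / 750 = -0.48, -1.2 rad / 3.1416 = -0.382.

```bash
echo '{"tx": [0.0093, 0.0187, 0.0267, 0.0347, 0.044, 0.0533, 0.0613, 0.0693, 0.0773, 0.0867], "ty": [-0.0533, -0.1067, -0.16, -0.2133, -0.2667, -0.32, -0.3733, -0.4267, -0.48, -0.5333], "tz": [0, 0, 0, 0, 0, 0, 0, 0, 0, 0], "ax": [0, 0, 0, 0, 0, 0, 0, 0, 0, 0], "ay": [0, 0, 0, 0, 0, 0, 0, 0, 0, 0], "az": [-0.0382, -0.0764, -0.1146, -0.1528, -0.191, -0.2292, -0.2674, -0.3056, -0.3438, -0.382], "jaw": [92, 92, 92, 92, 92, 92, 92, 92, 92, 92]}' > rows.txt && python3 jog.py rows.txt >/dev/null;  echo '{"tx": [0, 0], "ty": [0, 0], "tz": [0, 0], "ax": [0, 0], "ay": [0, 0], "az": [0, 0], "jaw": [92, 92]}' > rows.txt && python3 jog.py rows.txt >/dev/null; python3 -c "
from h import *
to(437,60,226,0)"
```

```text
shift [ 54.  -12.2  -1.2] yaw -14.23 rz -0.248 tilt [-0.0029 -0.0005] clock 8.7167
```

In the tool's units: 54 mm / 750 = 0.072, 27 mm / 750 = 0.036, -0.248 rad / 3.1416 = -0.0789.

```bash
echo '{"tx": [0.036, 0.072, 0.072, 0.072, 0.072, 0.072], "ty": [-0.008, -0.016, -0.016, -0.016, -0.016, -0.016], "tz": [0, 0, 0, 0, 0, 0], "ax": [0, 0, 0, 0, 0, 0], "ay": [0, 0, 0, 0, 0, 0], "az": [-0.0382, -0.0764, -0.0789, -0.0789, -0.0789, -0.0789], "jaw": [92, 92, 92, 92, 92, 92]}' > rows.txt && python3 jog.py rows.txt; python3 -c "
from h import *
import pickle
c=camrig.camera('wrist');save(c,'pics/w1.png');pickle.dump(c,open('w1.pkl','wb'));print(proj(c,[437.5,41.7,68]),proj(c,[432,285.5,97]))
to(432,365,226,1.3)"
```

```text
clock: 9.22
tcp_pos: [438.3, 55.9, 225.9]
tcp_rot: [-2.232, -2.21, 0.002]
ft_force: [0.1, 0.2, -0.5]
finger_gap: 91.5
finger_force: 0.0
[317.8237304  235.42679735] [ 305.89302041 -112.49329405]
shift [ 3.089e+02 -9.300e+00 -1.000e-01] yaw -0.55 rz -0.032 tilt [-0.0007 -0.0005] clock 9.2667
```

View pics/w1.png

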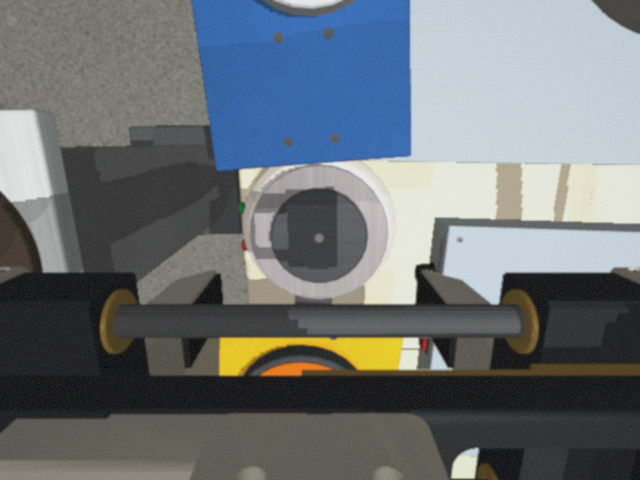

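The wrist view puts the spigot dot at (319,238), against a predicted (318,235). So the polisher axis is about (438,41).

In the tool's units: 309 mm / 750 = 0.412, 280 mm / 750 = 0.3733, -0.032 rad / 3.1416 = -0.0102.

```bash
echo '{"tx": [0.0467, 0.0933, 0.14, 0.1867, 0.2333, 0.28, 0.3267, 0.3733, 0.412, 0.412], "ty": [-0.0013, -0.0027, -0.004, -0.0053, -0.0067, -0.008, -0.0093, -0.0107, -0.0124, -0.0124], "tz": [0, 0, 0, 0, 0, 0, 0, 0, 0, 0], "ax": [0, 0, 0, 0, 0, 0, 0, 0, 0, 0], "ay": [0, 0, 0, 0, 0, 0, 0, 0, 0, 0], "az": [0, 0, 0, 0, -0.0032, -0.0064, -0.0095, -0.0102, -0.0102, -0.0102], "jaw": [92, 92, 92, 92, 92, 92, 92, 92, 92, 92]}' > rows.txt && python3 jog.py rows.txt >/dev/null;  echo '{"tx": [0, 0, 0], "ty": [0, 0, 0], "tz": [0, 0, 0], "ax": [0, 0, 0], "ay": [0, 0, 0], "az": [0, 0, 0], "jaw": [92, 92, 92]}' > rows.txt && python3 jog.py rows.txt; python3 -c "
from h import *
import pickle
c=camrig.camera('wrist');save(c,'pics/w2.png');pickle.dump(c,open('w2.pkl','wb'))
to(432,365,74,1.3)"
```

```text
clock: 10.35
tcp_pos: [431.9, 364.6, 226.4]
tcp_rot: [2.195, 2.246, -0.001]
ft_force: [-0.4, -0.0, 0.3]
finger_gap: 91.8
finger_force: 0.0
shift [  0.3   0.2 152.5] yaw 1.32 rz 0.0 tilt [ 0.0002 -0.0004] clock 10.4
```

In the tool's units: 152 mm / 750 = 0.2027, 150 mm / 750 = 0.2.

```bash
echo '{"tx": [0, 0, 0, 0, 0, 0, 0, 0, 0], "ty": [0, 0, 0, 0, 0, 0, 0, 0, 0], "tz": [0.04, 0.0867, 0.1333, 0.1733, 0.1933, 0.2, 0.2027, 0.2027, 0.2027], "ax": [0, 0, 0, 0, 0, 0, 0, 0, 0], "ay": [0, 0, 0, 0, 0, 0, 0, 0, 0], "az": [0, 0, 0, 0, 0, 0, 0, 0, 0], "jaw": [92, 92, 92, 92, 92, 92, 92, 92, 92]}' > rows.txt && python3 jog.py rows.txt; python3 -c "
from h import *
to(432,345,74,1.3);to(438,96.5,74,1.3)"
```

```text
clock: 11.15
tcp_pos: [432.1, 366.9, 75.8]
tcp_rot: [2.193, 2.249, 0.004]
ft_force: [-0.1, 0.1, 0.5]
finger_gap: 91.9
finger_force: 0.0
shift [-21.9  -0.6   1.7] yaw 1.45 rz 0.003 tilt [0.0017 0.0017] clock 11.15
shift [-270.5   -0.9    1.3] yaw 1.45 rz 0.003 tilt [0.0017 0.0017] clock 11.15
```

In the tool's units: -46 mm / 750 = -0.0613, -42 mm / 750 = -0.056.

```bash
echo '{"tx": [-0.0107, -0.02, -0.0267, -0.032, -0.036, -0.04, -0.0453, -0.0507, -0.056, -0.0613], "ty": [0, 0, 0, 0, 0, 0, 0, 0, 0, 0], "tz": [0.0013, 0.0013, 0.0013, 0.0013, 0.0013, 0.0013, 0.0013, 0.0013, 0.0013, 0.0013], "ax": [0, 0, 0, 0, 0, 0, 0, 0, 0, 0], "ay": [0, 0, 0, 0, 0, 0, 0, 0, 0, 0], "az": [0, 0, 0, 0, 0, 0, 0, 0, 0, 0], "jaw": [92, 92, 92, 92, 92, 92, 92, 92, 92, 92]}' > rows.txt && python3 jog.py rows.txt
```

```text
clock: 11.98
tcp_pos: [432.5, 320.5, 73.5]
tcp_rot: [-2.192, -2.25, -0.001]
ft_force: [-0.2, 2.8, 1.9]
finger_gap: 91.8
finger_force: 1.2
```

Contact is made, with about 2.5 N of push.

In the tool's units: -74 mm / 750 = -0.0987, -68 mm / 750 = -0.0907.

```bash
echo '{"tx": [-0.0067, -0.016, -0.0267, -0.0373, -0.048, -0.0587, -0.0693, -0.08, -0.0907, -0.0987], "ty": [0, 0, 0, 0, 0, 0, 0, 0, 0, 0], "tz": [0, 0, 0, 0, 0, 0, 0, 0, 0, 0], "ax": [0, 0, 0, 0, 0, 0, 0, 0, 0, 0], "ay": [0, 0, 0, 0, 0, 0, 0, 0, 0, 0], "az": [0, 0, 0, 0, 0, 0, 0, 0, 0, 0], "jaw": [92, 92, 92, 92, 92, 92, 92, 92, 92, 92]}' > rows.txt && python3 jog.py rows.txt;echo '{"tx": [-0.0107, -0.0213, -0.032, -0.0427, -0.0533, -0.064, -0.0747, -0.0853, -0.0947, -0.1], "ty": [0, 0, 0, 0, 0, 0, 0, 0, 0, 0], "tz": [0, 0, 0, 0, 0, 0, 0, 0, 0, 0], "ax": [0, 0, 0, 0, 0, 0, 0, 0, 0, 0], "ay": [0, 0, 0, 0, 0, 0, 0, 0, 0, 0], "az": [0, 0, 0, 0, 0, 0, 0, 0, 0, 0], "jaw": [92, 92, 92, 92, 92, 92, 92, 92, 92, 92]}' > rows.txt && python3 jog.py rows.txt; python3 -c "
from h import *
to(438,96.5,74,1.3)"
```

```text
clock: 12.82
tcp_pos: [434.2, 245.4, 73.3]
tcp_rot: [2.193, 2.249, -0.0]
ft_force: [-0.2, 2.6, 1.2]
finger_gap: 91.8
finger_force: 1.4
clock: 13.65
tcp_pos: [436.1, 170.3, 73.3]
tcp_rot: [2.193, 2.249, -0.001]
ft_force: [0.1, 2.1, 2.1]
finger_gap: 91.7
finger_force: 1.4
shift [-73.8   0.   -0.7] yaw 1.43 rz 0.002 tilt [-0.0001 -0.0003] clock 13.65
```

In the tool's units: -62 mm / 750 = -0.0827, -59 mm / 750 = -0.0787.

```bash
echo '{"tx": [-0.008, -0.0173, -0.0267, -0.036, -0.0453, -0.0547, -0.064, -0.072, -0.0787, -0.0827], "ty": [0, 0, 0, 0, 0, 0, 0, 0, 0, 0], "tz": [0, 0, 0, 0, 0, 0, 0, 0, 0, 0], "ax": [0, 0, 0, 0, 0, 0, 0, 0, 0, 0], "ay": [0, 0, 0, 0, 0, 0, 0, 0, 0, 0], "az": [0, 0, 0, 0, 0, 0, 0, 0, 0, 0], "jaw": [92, 92, 92, 92, 92, 92, 92, 92, 92, 92]}' > rows.txt && python3 jog.py rows.txt;echo '{"tx": [-0.0027, -0.0053, -0.0073, -0.0093, -0.0107, -0.0107], "ty": [0, 0, 0, 0, 0, 0], "tz": [0, 0, 0, 0, 0, 0], "ax": [0, 0, 0, 0, 0, 0], "ay": [0, 0, 0, 0, 0, 0], "az": [0, 0, 0, 0, 0, 0], "jaw": [92, 92, 92, 92, 92, 92]}' > rows.txt && python3 jog.py rows.txt
```

```text
clock: 14.48
tcp_pos: [437.6, 108.6, 73.2]
tcp_rot: [-2.193, -2.249, 0.001]
ft_force: [-0.9, 1.6, -0.8]
finger_gap: 91.8
finger_force: 1.3
clock: 14.98
tcp_pos: [438.0, 101.5, 73.3]
tcp_rot: [2.192, 2.25, -0.0]
ft_force: [-0.5, 0.2, -0.7]
finger_gap: 91.6
finger_force: 0.8
```

In the tool's units: -2 mm / 750 = -0.0027, -1 mm / 750 = -0.0013.

```bash
echo '{"tx": [-0.0013, -0.0027, -0.0027], "ty": [0, 0, 0], "tz": [0, 0, 0], "ax": [0, 0, 0], "ay": [0, 0, 0], "az": [0, 0, 0], "jaw": [92, 92, 92]}' > rows.txt && python3 jog.py rows.txt;echo '{"tx": [-0.0013, -0.0027, -0.0027], "ty": [0, 0, 0], "tz": [0, 0, 0], "ax": [0, 0, 0], "ay": [0, 0, 0], "az": [0, 0, 0], "jaw": [92, 92, 92]}' > rows.txt && python3 jog.py rows.txt;echo '{"tx": [-0.0013, -0.0027, -0.0027], "ty": [0, 0, 0], "tz": [0, 0, 0], "ax": [0, 0, 0], "ay": [0, 0, 0], "az": [0, 0, 0], "jaw": [92, 92, 92]}' > rows.txt && python3 jog.py rows.txt
```

```text
clock: 15.23
tcp_pos: [438.1, 99.5, 73.4]
tcp_rot: [2.192, 2.25, 0.0]
ft_force: [-0.5, 0.5, 0.1]
finger_gap: 91.8
finger_force: 0.7
clock: 15.48
tcp_pos: [438.1, 97.3, 73.4]
tcp_rot: [2.193, 2.25, -0.0]
ft_force: [0.2, -0.3, 0.7]
finger_gap: 91.6
finger_force: 0.1
clock: 15.73
tcp_pos: [438.0, 95.6, 73.3]
tcp_rot: [-2.193, -2.25, -0.0]
ft_force: [-0.4, 0.8, -0.1]
finger_gap: 91.7
finger_force: 0.6
```

```bash
cat > look.py <<'E'
import sys;from h import *
w=camrig.camera('wrist');s=camrig.camera('scene')
a=cv2.resize(w['image'][:,:,::-1],(440,330),interpolation=cv2.INTER_AREA)
b=cv2.resize(s['image'][235:325,260:440,::-1],(800,400)[:2],interpolation=cv2.INTER_CUBIC)[:, :]
b=cv2.resize(s['image'][240:315,265:385,::-1],(360,225),interpolation=cv2.INTER_CUBIC)
t=cv2.resize(s['image'][215:345,440:540,::-1],(230,300),interpolation=cv2.INTER_CUBIC)
o=np.zeros((600,800,3),np.uint8);o[:330,:440]=a;o[:225,440:]=b;o[300:600,500:730]=t
tp=camrig.camera('top')
o[335:575,:480]=cv2.resize(tp['image'][255:315,325:445,::-1],(480,240),interpolation=cv2.INTER_CUBIC)
cv2.imwrite(sys.argv[1],o);print(proj(w,[438,41.2,88])*440/640,proj(w,[438,41.2,97])*440/640)
E
python3 look.py pics/l1.png
```

```text
[216.46150778 281.93609255] [216.31890297 291.92320937]
```

View pics/l1.png

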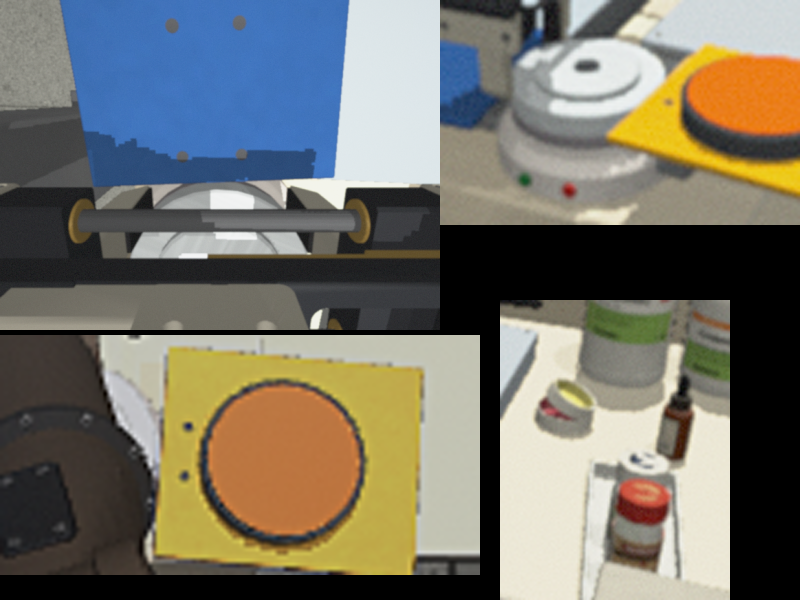

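The mosaic shows the red jar upright in the tray in front of the white one, and the grit disc where it was. The platen lies over the head, at about (590,90) in the scene inset, and looks low. I'll nudge it gently to test whether it's captured.

In the tool's units: -1 mm / 750 = -0.0013.

```bash
echo '{"tx": [-0.0013, -0.0013], "ty": [0, 0], "tz": [0, 0], "ax": [0, 0], "ay": [0, 0], "az": [0, 0], "jaw": [92, 92]}' > rows.txt && python3 jog.py rows.txt|grep -E 'pos|force';echo '{"tx": [-0.0013, -0.0013], "ty": [0, 0], "tz": [0, 0], "ax": [0, 0], "ay": [0, 0], "az": [0, 0], "jaw": [92, 92]}' > rows.txt && python3 jog.py rows.txt|grep -E 'pos|force';echo '{"tx": [-0.0013, -0.0013], "ty": [0, 0], "tz": [0, 0], "ax": [0, 0], "ay": [0, 0], "az": [0, 0], "jaw": [92, 92]}' > rows.txt && python3 jog.py rows.txt|grep -E 'pos|force'
```

```text
tcp_pos: [438.2, 94.7, 73.4]
ft_force: [-0.1, 1.4, -0.4]
finger_force: 0.8
tcp_pos: [438.3, 93.6, 73.4]
ft_force: [0.5, 2.3, -0.2]
finger_force: 0.9
tcp_pos: [438.3, 93.1, 73.4]
ft_force: [-0.2, 3.7, -0.2]
finger_force: 1.9
```

In the tool's units: -1 mm / 750 = -0.0013.

```bash
echo '{"tx": [-0.0013, -0.0013], "ty": [0, 0], "tz": [0, 0], "ax": [0, 0], "ay": [0, 0], "az": [0, 0], "jaw": [92, 92]}' > rows.txt && python3 jog.py rows.txt|grep -E 'pos|force'; echo '{"tx": [-0.0009, -0.0009], "ty": [0, 0], "tz": [0, 0], "ax": [0, 0], "ay": [0, 0], "az": [0, 0], "jaw": [92, 92]}' > rows.txt && python3 jog.py rows.txt|grep -E 'pos|force'
```

```text
tcp_pos: [438.1, 92.5, 73.3]
ft_force: [-0.5, 6.8, -0.6]
finger_force: 2.9
tcp_pos: [438.1, 92.3, 73.4]
ft_force: [-1.1, 8.0, 0.4]
finger_force: 3.7
```

The force rises while the platen stays put, so it's captured. I'll back off, lift and check.

In the tool's units: -155 mm / 750 = -0.2067, -130 mm / 750 = -0.1733.

```bash
echo '{"tx": [0.0027, 0.008, 0.0187, 0.0293, 0.0333, 0.0333, 0.0333, 0.0333, 0.0333, 0.0333], "ty": [0, 0, 0, 0, 0, 0, 0, 0, 0, 0], "tz": [0, 0, 0, 0, -0.02, -0.0667, -0.12, -0.1733, -0.2067, -0.2067], "ax": [0, 0, 0, 0, 0, 0, 0, 0, 0, 0], "ay": [0, 0, 0, 0, 0, 0, 0, 0, 0, 0], "az": [0, 0, 0, 0, 0, 0, 0, 0, 0, 0], "jaw": [92, 92, 92, 92, 92, 92, 92, 92, 92, 92]}' > rows.txt && python3 jog.py rows.txt|grep pos; echo '{"tx": [0, 0], "ty": [0, 0], "tz": [0, 0], "ax": [0, 0], "ay": [0, 0], "az": [0, 0], "jaw": [92, 92]}' > rows.txt && python3 jog.py rows.txt|grep pos; python3 -c "
from h import *
to(438,45,228,0);to(416.5,-196,228,-6.5)"
```

```text
tcp_pos: [440.5, 117.4, 233.6]
tcp_pos: [437.2, 116.3, 227.9]
shift [-71.3  -1.1  -0.1] yaw 1.52 rz 0.027 tilt [-0.0005 -0.0002] clock 17.7167
shift [-3.116e+02 -2.890e+01 -1.000e-01] yaw 1.52 rz 0.14 tilt [-0.0005 -0.0002] clock 17.7167
```

In the tool's units: -71 mm / 750 = -0.0947, -55 mm / 750 = -0.0733.

```bash
echo '{"tx": [-0.0333, -0.0733, -0.0947, -0.0947, -0.0947], "ty": [0, -0.0013, -0.0013, -0.0013, -0.0013], "tz": [0, 0, 0, 0, 0], "ax": [0, 0, 0, 0, 0], "ay": [0, 0, 0, 0, 0], "az": [0, 0, 0, 0, 0], "jaw": [92, 92, 92, 92, 92]}' > rows.txt && python3 jog.py rows.txt|grep pos; cat > look2.py <<'E'
import sys;from h import *
H=[float(x) for x in sys.argv[2:]]  # heights for the outlines: seated, unseated
w=camrig.camera('wrist');s=camrig.camera('scene');o=np.zeros((600,800,3),np.uint8)
th=np.linspace(0,2*np.pi,200)
def pane(c,x0,y0,wd,ht,k,rad,hs):
    a=cv2.resize(c['image'][y0:y0+ht,x0:x0+wd,::-1],None,fx=k,fy=k,interpolation=cv2.INTER_CUBIC)
    for z,col in zip(hs,((0,255,0),(255,0,255))):
        p=np.array([(proj(c,[438+rad*np.cos(t),41.2+rad*np.sin(t),z])-[x0-.5,y0-.5])*k for t in th])
        for q in p[::4]: cv2.circle(a,tuple(int(v) for v in q),1,col,-1)
    return a
a=pane(s,270,240,100,70,4,45,H);o[:280,:400]=a
o[:280,400:]=pane(s,270,240,100,70,4,65,[h-8 for h in H])
o[290:600,:480]=pane(w,180,120,240,155,2,45,H)[:310]
o[300:600,490:720]=cv2.resize(s['image'][215:345,440:540,::-1],(230,300),interpolation=cv2.INTER_CUBIC)
cv2.imwrite(sys.argv[1],o)
E
python3 look2.py pics/l2.png 88 97
```

```text
tcp_pos: [437.7, 44.3, 227.2]
```

View pics/l2.png

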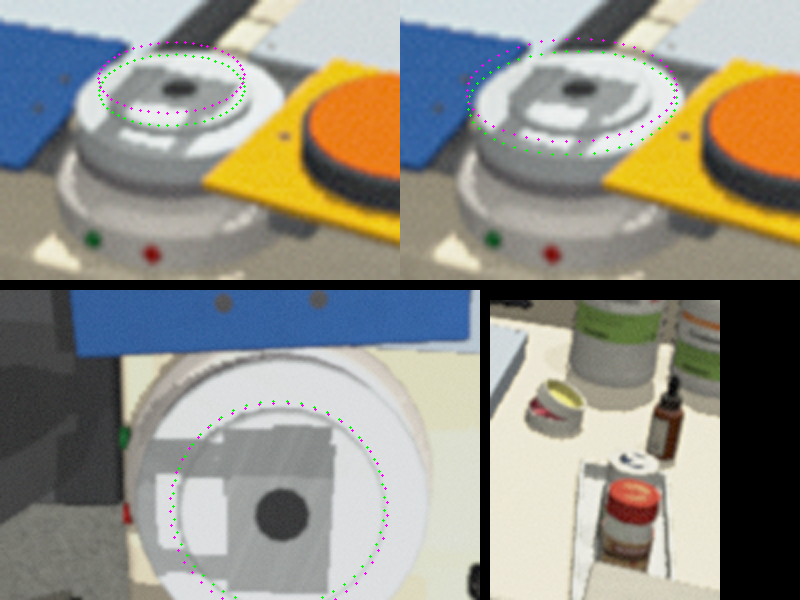

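The seated outlines (green, spigot top 88 mm) match the platen and the unseated ones don't, so it's fully home. The red jar stands in the tray. Next is the grit disc.

```bash
python3 -c "
from h import *
to(410.6,-196.5,228,-6.7)"
```

```text
shift [-241.4  -33.8   -0.4] yaw 1.53 rz 0.144 tilt [-0.0016 -0.0004] clock 18.2333
```

In the tool's units: -241.4 mm / 750 = -0.3219, -224 mm / 750 = -0.2987, 0.144 rad / 3.1416 = 0.0458.

```bash
echo '{"tx": [-0.0427, -0.0853, -0.128, -0.1707, -0.2133, -0.256, -0.2987, -0.3219, -0.3219], "ty": [-0.0053, -0.0107, -0.0173, -0.0227, -0.0293, -0.036, -0.0413, -0.0451, -0.0451], "tz": [0, 0, 0, 0, 0, 0, 0, 0, 0], "ax": [0, 0, 0, 0, 0, 0, 0, 0, 0], "ay": [0, 0, 0, 0, 0, 0, 0, 0, 0], "az": [0, 0.0159, 0.0318, 0.0458, 0.0458, 0.0458, 0.0458, 0.0458, 0.0458], "jaw": [92, 92, 92, 92, 92, 92, 92, 92, 92]}' > rows.txt && python3 jog.py rows.txt >/dev/null;  echo '{"tx": [0, 0], "ty": [0, 0], "tz": [0, 0], "ax": [0, 0], "ay": [0, 0], "az": [0, 0], "jaw": [92, 92]}' > rows.txt && python3 jog.py rows.txt|grep pos; python3 -c "
from h import *
to(410.6,-196.5,94,-6.7)"
```

```text
tcp_pos: [411.3, -195.7, 227.9]
shift [ -0.9  -0.5 133.9] yaw -6.66 rz 0.001 tilt [-0.0008  0.0006] clock 19.15
```

In the tool's units: 134 mm / 750 = 0.1787, 132 mm / 750 = 0.176.

```bash
echo '{"tx": [0, 0, 0, 0, 0, 0, 0, 0, 0], "ty": [0, 0, 0, 0, 0, 0, 0, 0, 0], "tz": [0.04, 0.0867, 0.1267, 0.1533, 0.1693, 0.176, 0.1787, 0.1787, 0.1787], "ax": [0, 0, 0, 0, 0, 0, 0, 0, 0], "ay": [0, 0, 0, 0, 0, 0, 0, 0, 0], "az": [0, 0, 0, 0, 0, 0, 0, 0, 0], "jaw": [92, 92, 92, 92, 92, 92, 92, 92, 92]}' > rows.txt && python3 jog.py rows.txt|grep -E 'pos|ft';  python3 -c "
from h import *
to(431.9,-14.3,94,-6.7)"
```

```text
tcp_pos: [411.7, -196.9, 95.0]
ft_force: [0.1, -0.3, 0.2]
shift [183.8  -1.2   1. ] yaw -6.71 rz -0.0 tilt [ 0.0013 -0.    ] clock 19.9
```

In the tool's units: 42 mm / 750 = 0.056, 38 mm / 750 = 0.0507.

```bash
echo '{"tx": [0.008, 0.016, 0.0227, 0.0267, 0.0307, 0.0347, 0.04, 0.0453, 0.0507, 0.056], "ty": [0, 0, 0, 0, 0, 0, 0, 0, 0, 0], "tz": [0.0007, 0.0007, 0.0007, 0.0007, 0.0007, 0.0007, 0.0007, 0.0007, 0.0007, 0.0007], "ax": [0, 0, 0, 0, 0, 0, 0, 0, 0, 0], "ay": [0, 0, 0, 0, 0, 0, 0, 0, 0, 0], "az": [0, 0, 0, 0, 0, 0, 0, 0, 0, 0], "jaw": [92, 92, 92, 92, 92, 92, 92, 92, 92, 92]}' > rows.txt && python3 jog.py rows.txt|grep -E 'pos|force'; echo '{"tx": [0.0067, 0.016, 0.0267, 0.0373, 0.048, 0.0587, 0.0693, 0.08, 0.088, 0.0933], "ty": [0, 0, 0, 0, 0, 0, 0, 0, 0, 0], "tz": [0, 0, 0, 0, 0, 0, 0, 0, 0, 0], "ax": [0, 0, 0, 0, 0, 0, 0, 0, 0, 0], "ay": [0, 0, 0, 0, 0, 0, 0, 0, 0, 0], "az": [0, 0, 0, 0, 0, 0, 0, 0, 0, 0], "jaw": [92, 92, 92, 92, 92, 92, 92, 92, 92, 92]}' > rows.txt && python3 jog.py rows.txt|grep -E 'pos|force'; python3 -c "
from h import *
to(431.9,-14.3,94,-6.7)"
```

```text
tcp_pos: [416.0, -155.4, 93.9]
ft_force: [-1.0, -2.9, 1.8]
finger_force: 1.6
tcp_pos: [424.1, -85.0, 93.8]
ft_force: [-0.9, -4.2, 1.8]
finger_force: 1.9
shift [71.1 -0.6 -0.2] yaw -6.71 rz -0.0 tilt [-0.0002  0.0002] clock 21.5667
```

In the tool's units: 61 mm / 750 = 0.0813, 58 mm / 750 = 0.0773.

```bash
echo '{"tx": [0.008, 0.0173, 0.0267, 0.036, 0.0453, 0.0547, 0.064, 0.072, 0.0773, 0.0813], "ty": [0, 0, 0, 0, 0, 0, -0.0007, -0.0007, -0.0007, -0.0007], "tz": [0, 0, 0, 0, 0, 0, 0, 0, 0, 0], "ax": [0, 0, 0, 0, 0, 0, 0, 0, 0, 0], "ay": [0, 0, 0, 0, 0, 0, 0, 0, 0, 0], "az": [0, 0, 0, 0, 0, 0, 0, 0, 0, 0], "jaw": [92, 92, 92, 92, 92, 92, 92, 92, 92, 92]}' > rows.txt && python3 jog.py rows.txt|grep -E 'pos|force'; echo '{"tx": [0.0027, 0.0053, 0.0067, 0.0067], "ty": [0, 0, 0, 0], "tz": [0, 0, 0, 0], "ax": [0, 0, 0, 0], "ay": [0, 0, 0, 0], "az": [0, 0, 0, 0], "jaw": [92, 92, 92, 92]}' > rows.txt && python3 jog.py rows.txt|grep -E 'pos|force'; echo '{"tx": [0.0013, 0.0027, 0.0027], "ty": [0, 0, 0], "tz": [0, 0, 0], "ax": [0, 0, 0], "ay": [0, 0, 0], "az": [0, 0, 0], "jaw": [92, 92, 92]}' > rows.txt && python3 jog.py rows.txt|grep -E 'pos|force'; echo '{"tx": [0.0013, 0.0027, 0.0027], "ty": [0, 0, 0], "tz": [0, 0, 0], "ax": [0, 0, 0], "ay": [0, 0, 0], "az": [0, 0, 0], "jaw": [92, 92, 92]}' > rows.txt && python3 jog.py rows.txt|grep -E 'pos|force'
```

```text
tcp_pos: [430.6, -24.6, 93.7]
ft_force: [0.2, -2.2, -1.1]
finger_force: 1.7
tcp_pos: [431.5, -20.1, 93.9]
ft_force: [0.9, 0.5, -0.4]
finger_force: 0.0
tcp_pos: [431.6, -18.5, 93.9]
ft_force: [0.4, -1.4, 0.5]
finger_force: 0.6
tcp_pos: [431.9, -16.4, 93.8]
ft_force: [0.4, -1.6, -1.1]
finger_force: 0.8
```

In the tool's units: 1 mm / 750 = 0.0013.

```bash
for i in 1; do echo '{"tx": [0.0013, 0.0013], "ty": [0, 0], "tz": [0, 0], "ax": [0, 0], "ay": [0, 0], "az": [0, 0], "jaw": [92, 92]}' > rows.txt && python3 jog.py rows.txt|grep -E 'pos|force'; echo '{"tx": [0.0013, 0.0013], "ty": [0, 0], "tz": [0, 0], "ax": [0, 0], "ay": [0, 0], "az": [0, 0], "jaw": [92, 92]}' > rows.txt && python3 jog.py rows.txt|grep -E 'pos|force'; done
```

```text
tcp_pos: [432.0, -15.2, 93.8]
ft_force: [0.0, 0.1, 0.6]
finger_force: 0.4
tcp_pos: [432.1, -14.5, 93.8]
ft_force: [-1.2, -3.0, 0.9]
finger_force: 0.9
```

In the tool's units: 1 mm / 750 = 0.0013.

```bash
echo '{"tx": [0.0013, 0.0013], "ty": [0, 0], "tz": [0, 0], "ax": [0, 0], "ay": [0, 0], "az": [0, 0], "jaw": [92, 92]}' > rows.txt && python3 jog.py rows.txt|grep -E 'pos|force'; echo '{"tx": [0.0013, 0.0013], "ty": [0, 0], "tz": [0, 0], "ax": [0, 0], "ay": [0, 0], "az": [0, 0], "jaw": [92, 92]}' > rows.txt && python3 jog.py rows.txt|grep -E 'pos|force';echo '{"tx": [0.0009, 0.0009], "ty": [0, 0], "tz": [0, 0], "ax": [0, 0], "ay": [0, 0], "az": [0, 0], "jaw": [92, 92]}' > rows.txt && python3 jog.py rows.txt|grep -E 'pos|force'
```

```text
tcp_pos: [432.2, -13.7, 93.8]
ft_force: [-1.2, -3.2, -0.7]
finger_force: 1.6
tcp_pos: [432.3, -12.7, 93.8]
ft_force: [-0.8, -5.0, -0.1]
finger_force: 2.0
tcp_pos: [432.4, -11.9, 93.8]
ft_force: [-0.7, -5.4, 0.4]
finger_force: 2.0
```

```bash
cat > ora.py <<'E'
from h import *
from scipy.optimize import least_squares
th=np.linspace(0,2*np.pi,120)
for n in("scene","top"):
    c=camrig.camera(n);h=cv2.cvtColor(c["image"],cv2.COLOR_RGB2HSV);m=cv2.inRange(h,(4,140,110),(17,255,255))
    u,v=proj(c,[438,41,105]).astype(int);M=np.zeros_like(m);M[v-45:v+45,u-60:u+60]=m[v-45:v+45,u-60:u+60]
    k,l,s,ce=cv2.connectedComponentsWithStats(M);i=1+np.argmax(s[1:,4])
    print(n,"seen bbox",s[i],ce[i].round(1))
    for z in(102,111):
        p=np.array([proj(c,[438.5+60*np.cos(t),42+60*np.sin(t),z]) for t in th]);print(z,p.min(0).round(1),np.ptp(p,0).round(1),p.mean(0).round(1))
E
python3 ora.py
```

```text
scene seen bbox [289 250  25  20 352] [301.4 260.4]
102 [287.9 245.6] [48.5 23.4] [312.2 256.9]
111 [287.7 242.5] [48.7 23.2] [312.1 253.7]
top seen bbox [325 262  24  36 590] [336.3 278.2]
102 [324.9 262. ] [38.  37.4] [343.9 280.5]
111 [325.  261.4] [38.2 37.6] [344.  279.9]
```

Occluded. I'll back off and rise, then check.

Units first: shifts go in shares of 750 mm and turns go in shares of 180 degrees. So -155 mm / 750 = -0.2067, -130 mm / 750 = -0.1733.

```bash
echo '{"tx": [-0.0027, -0.008, -0.0187, -0.0293, -0.0333, -0.0333, -0.0333, -0.06, -0.1067, -0.16], "ty": [0, 0, 0, 0, 0, 0, 0, 0, 0, 0], "tz": [0, 0, 0, 0, -0.02, -0.0667, -0.12, -0.1733, -0.2067, -0.2067], "ax": [0, 0, 0, 0, 0, 0, 0, 0, 0, 0], "ay": [0, 0, 0, 0, 0, 0, 0, 0, 0, 0], "az": [0, 0, 0, 0, 0, 0, 0, 0, 0, 0], "jaw": [92, 92, 92, 92, 92, 92, 92, 92, 92, 92]}' > rows.txt && python3 jog.py rows.txt|grep pos; echo '{"tx": [-0.0533, -0.1067, -0.1067, -0.1067], "ty": [0, 0, 0, 0], "tz": [0, 0, 0, 0], "ax": [0, 0, 0, 0], "ay": [0, 0, 0, 0], "az": [0, 0, 0, 0], "jaw": [92, 92, 92, 92]}' > rows.txt && python3 jog.py rows.txt|grep pos; python3 ora.py
```

```text
tcp_pos: [421.0, -129.8, 253.3]
tcp_pos: [407.8, -211.8, 248.9]
scene seen bbox [289 246  49  24 901] [312.9 257.8]
102 [287.9 245.6] [48.5 23.4] [312.2 256.9]
111 [287.7 242.5] [48.7 23.2] [312.1 253.7]
top seen bbox [ 325  262   38   38 1100] [343.5 280.4]
102 [324.9 262. ] [38.  37.4] [343.9 280.5]
111 [325.  261.4] [38.2 37.6] [344.  279.9]
```

The measured height matches seated (102 mm). One last look at everything.

```bash
python3 - <<'E'
from h import *
s=camrig.camera('scene');t=camrig.camera('top')
o=np.zeros((600,800,3),np.uint8);k=5
a=cv2.resize(s['image'][235:315,270:370,::-1],None,fx=k,fy=k,interpolation=cv2.INTER_CUBIC)
for z,rad in((102,60),(80,65)):
    for q in np.linspace(0,6.28,60): 
        p=(proj(s,[438.5+rad*np.cos(q),41+rad*np.sin(q),z])-[269.5,234.5])*k;cv2.circle(a,tuple(int(v) for v in p),1,(0,255,0),-1)
o[:400,:500]=a
o[:390,500:800]=cv2.resize(s['image'][215:345,440:540,::-1],(300,390),interpolation=cv2.INTER_CUBIC)
o[405:600,:800]=cv2.resize(t['image'][215:317,100:518,::-1],(800,195),interpolation=cv2.INTER_AREA)
cv2.imwrite('pics/final.png',o);st=readout.read_state();print(st['clock'],st['ft_force'].round(1))
E
```

```text
25.5333 [ 0.3 -0.2  1.1]
```

View pics/final.png

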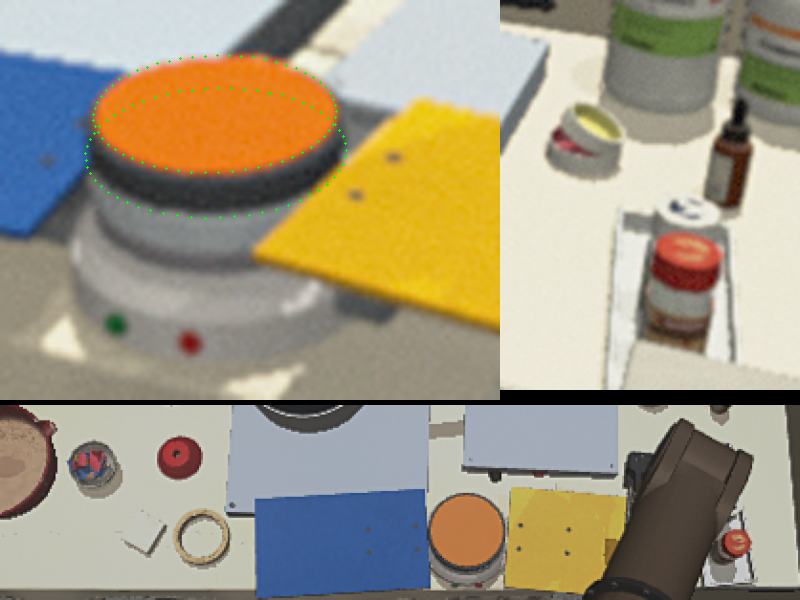

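The orange top sits on the seated outline, and the dark disc's underside meets the platen's flange at 80 mm with no gap. Both jars stand upright in the tray and the bystanders haven't moved. I'm handing in.

```bash
python3 -c "
from plant import r, camrig, readout, hand_in
print(hand_in())"
```

```text
the job is handed in; nothing more can be done
None
```

The job is handed in at about 26 s: the red-capped jar stands upright in the white tray, and in the last pictures the platen and then the grit disc sit fully home on the polisher, with the bystanders in view unmoved.

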